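# Make up two safe deposit kits

### The arm

A 6-joint arm with a two-finger parallel gripper is mounted at the origin on the work surface. World frame = base frame: x ahead of the robot, y to its left, z up, the work surface at z = 0. Lengths are in m, angles in rad, forces in N, time in s.
With the tool pointing down it reaches from about 0.225 to 0.875 m from the base axis. Payload 3.4 kg.
Tool frame: the origin (TCP) lies on the centre line of the jaws, within the pads' length; the fingertips stand 17 mm ahead of it and the grasp point (between the pads) lies 2 mm behind it; z points along the fingers, y is the line along which they close (so a half turn about z gives the same grasp; the last joint's range is limited). The gripper opens to 85 mm and grips with 20 to 120 N. Pads are 22 mm wide; open, the fingers measure 114 mm over their backs; the gripper's body (76 mm by 85 mm) begins 54 mm behind the grasp point. The pads swing forward as they close: fully open they stand 13 mm farther back than shut.
Start: joints at [-1.444, 0.276, 1.505, -0, 1.361, -0.121], TCP at [0.141, -0.557, 0.248] pointing down, gripper open.
Joint ranges: [-2.89, 2.89], [-0.75, 2.08], [0.22, 2.7], [-1.18, 4.32], [0.11, 2.71], [-2.7, 2.7]. Speed limits (rad/s): [2.57, 2.57, 3.14, 3.14, 3.14, 3.14].

### API

Orientations are given as a unit quaternion [w, x, y, z].
In Python, from rig import manip gives the robot as it stands.
- The arm moves only by the tool move_arm, never from a script. Its argument "steps" is one flat list of numbers, 7 for each row, row after row: the turn, a rotation vector about the world's x, y, z normalised to -1 to 1, where 1 is 360 degrees, then the shift along the world's x, y, z normalised to -1 to 1, where 1 is 1 m, then the opening, from -1 (shut) to 1 (fully open). A call has exactly 10 rows; each row is the pose to reach, as a shift and turn from the pose commanded when the call began, turning the shorter way round; what a row does not reach only later rows make up. A row lasts 1/10 s, in which the tool goes at most 50 mm and 8.59 degrees, less where a joint would pass 70% of its speed; a pose out of reach is approached as far as the arm can. A call with a number of a shift or a turn outside -1 to 1 is refused whole. A call with a gripper value outside its range is refused whole. The fingers move at their own pace and stop on an object; "squeeze" is the grip in N (left out, the last holds). Time passes only in rows, so rows that repeat a pose let the fingers close, or fill a call up. It gives the time, the measured TCP pose, the force, the opening and the grip force at its end, in the units of the state.
- manip.get_state(): the state, without advancing time (a new reading comes with each control period).
- manip.get_image(name): name is "side" or "top" or "wrist"; returns a dict with "pixels" (384x512x3 uint8, blue, green, red), "fx", "fy", "cx", "cy" (pixels), "D" ([k1, k2, p1, p2, k3] as OpenCV has them; the pictures are not rectified), "R" (3x3) and "t" (3): a world point X has camera coordinates R X + t. Camera axes: x right, y down, z forward; pixel columns grow to the right and rows downward; lengths in m; the calibration is good to about 2 mm. A picture is of the moment at which its call begins. There is no depth.
- manip.sign_off(): hands the job in; it is judged then, once.
The state is a dict: "clock": time; "qpos": joint angles; "qd": joint speeds; "effort": joint torques, N m; "position": TCP position; "ee_rot": TCP orientation; "contact_force": force on the tool from outside, world axes, zero at the start; "moment": the same for the moment, N m; "width": finger opening in m; "gripper_force": force on a finger pad.
Only numpy, scipy, OpenCV 4.12 (cv2) and the standard library are available. Lean on these libraries where they do the work, as an engineer would, in place of code of your own. Each camera call takes 0.05 s, during which the arm holds its last target. There are 200 camera calls.

### The job

Make up the two deposit trays, keeping everything the way up it is now: first, in the blue-lined tray, lay the silver picture frame in the middle of the large compartment with the burgundy ring box standing centred on top of it, and stand the gold-capped coin tube in the middle of the small compartment. Only once the blue kit is complete, move the other client's things: the tortoiseshell comb into the middle of the large compartment of the green-lined tray and the carriage clock into the middle of its small compartment. Set things down rather than dropping them, let go of everything, and leave the teacup, the cash box and the black-capped coin tube where they are.

Things in the scene. Friction and masses are not known exactly. Their poses are not given: they have to be found in the camera images.
- tray_blue: Fixed grey steel tray, dark blue felt lining, 160 (x) x 220 (y) mm outside, walls and divider 5 mm thick, 14 mm high, felt 4 mm above the counter. Origin: middle of its underside. A divider along x parts a large compartment (inside 150 x 125 mm, middle at tray x 0, y +42.5 mm) from a small one (150 x 80 mm, middle at x 0, y -65 mm). Yaw within 0.3 rad; left or right of the stock.
- tray_green: Fixed grey steel tray, green felt lining, 160 (x) x 220 (y) mm outside, walls and divider 5 mm thick, 14 mm high, felt 4 mm above the counter. Origin: middle of its underside. A divider along x parts a large compartment (inside 150 x 125 mm, middle at tray x 0, y +42.5 mm) from a small one (150 x 80 mm, middle at x 0, y -65 mm). Yaw within 0.3 rad; left or right of the stock.
- frame: Silver picture frame lying face up with a small picture, flat slab 85 (x) x 62 (y) x 10 (z) mm, about 150 g. Origin: middle of its underside; z up. Its top is flat and level enough to stand things on.
- ring_box: Burgundy velvet-covered ring box with a brass line round it and a small brass catch on its -x side, 40 x 40 x 34 (z) mm, about 60 g, does not open. Origin: middle of its underside; z up.
- tube_gold: Pale upright coin tube with GOLD cap and foot, round, diameter 34 mm, 62 mm high, about 200 g. Origin: middle of its underside; z up.
- comb: Brown tortoiseshell comb lying flat, 100 (x) x 36 (y) x 8 (z) mm, about 30 g, spine along its +y edge, teeth to -y (solid as one slab for gripping). Origin: middle of its underside; z up.
- clock: Gilt carriage clock standing upright, 56 (x) x 48 (y) mm, body 66 mm high, with a fixed carrying handle (bar along y) up to 76 mm, white dial on its +x side, about 400 g. Origin: middle of its underside; z up.
- teacup: White china teacup, rim diameter 76 mm, 55 mm high, handle at its +y side; stays where it is. Origin: middle of its underside.
- tube_black: Coin tube like the gold-capped one but with BLACK cap and foot, diameter 34 mm, 62 mm high; stays where it is. Origin: middle of its underside; z up.
- cash_box: Closed red steel cash box, 115 (x) x 155 (y) x 62 (z) mm, folded handle up to 68 mm, at the far side of the counter; stays where it is. Origin: middle of its underside.
There are look-alikes about, which are no part of the job. There is more than one size of the ring_box; the one meant has the size given above.

How it is judged:
By the outcome, as a careful person would: the job done as asked, in the order asked, and still so for the second after the job is handed in, with the robot touching nothing.
It also fails if it takes over 141 s, if anything falls off the work surface, if the arm or the gripper's body presses on something with over 40 N, if the wrist force passes 120 N, or if a joint passes its speed limit or range.

## Working session

There is one attempt and no reset: what is moved stays moved. The work goes in short steps, Python scripts to look and compute and a tool call to move; the robot and the scene stay as the last step left them, time stands still between calls to the robot, and variables do not carry over. Pictures are saved under pics/ and viewed, at most 14 in all, crops included, and the job is handed in when it is done.

Besides the shell and the picture viewer there is one more tool, called after ">>>" in YAML: its name, and indented under it one key for each argument. move_arm: Moves the arm, as the interface text tells. Scaled input: -1 to 1 covers 1 m each way for a shift and 360 degrees each way for a turn. Its arguments: {"type":"object","properties":{"steps":{"type":"array"},"squeeze":{"type":"number"}},"required":["steps"]}

```bash
ls; mkdir -p pics; python3 - <<'E'
from rig import manip
import cv2,pickle
d={}
for n in("top","side"):
    im=manip.get_image(n); d[n]=im; cv2.imwrite(f"pics/{n}0.png",cv2.resize(im["pixels"],(768,576)))
    print(n,im["fx"],im["cx"],im["cy"],im["D"],im["R"],im["t"])
pickle.dump(d,open("d0.pkl","wb"))
print(manip.get_state())
E
```

```text
pics
top 474.51661111942263 250.83434772336585 197.14732677788243 [-0.08191776  0.          0.          0.          0.        ] [[-0.02100372 -0.99974921  0.00776863]
 [-0.99279899  0.01993984 -0.11812096]
 [ 0.11793643 -0.01019367 -0.99296883]] [0.00710255 0.61257697 1.20326988]
side 443.0790188440626 251.97695979672181 197.7192490895188 [0.00582026 0.         0.         0.         0.        ] [[ 0.96965444 -0.24419496 -0.01179379]
 [-0.17005457 -0.63902649 -0.75015104]
 [ 0.17564656  0.72939287 -0.66116134]] [-0.60535444  0.12529561  0.93641681]
{'clock': 0.1, 'qpos': array([-1.44399067e+00,  2.76574002e-01,  1.50600116e+00,  1.67814247e-05,
        1.36071031e+00, -1.20966145e-01]), 'qd': array([ 0.00165205, -0.00104397, -0.00417111, -0.0006463 , -0.00021475,
        0.00118855]), 'effort': array([ 1.32108758e-03, -4.17698944e+01, -2.46405244e+01, -1.99193883e-04,
        5.85533693e-03,  1.51522084e-05]), 'position': array([ 0.14097895, -0.55699764,  0.24750424]), 'ee_rot': array([-8.46430805e-04,  9.92335813e-01,  1.23567461e-01,  5.73339865e-06]), 'contact_force': array([ 0.4896765 , -0.9470783 , -0.24410013]), 'moment': array([-0.01159143,  0.06637888,  0.00574245]), 'gripper_force': 0.0, 'width': 0.08559345207267482}
```

View pics/top0.png

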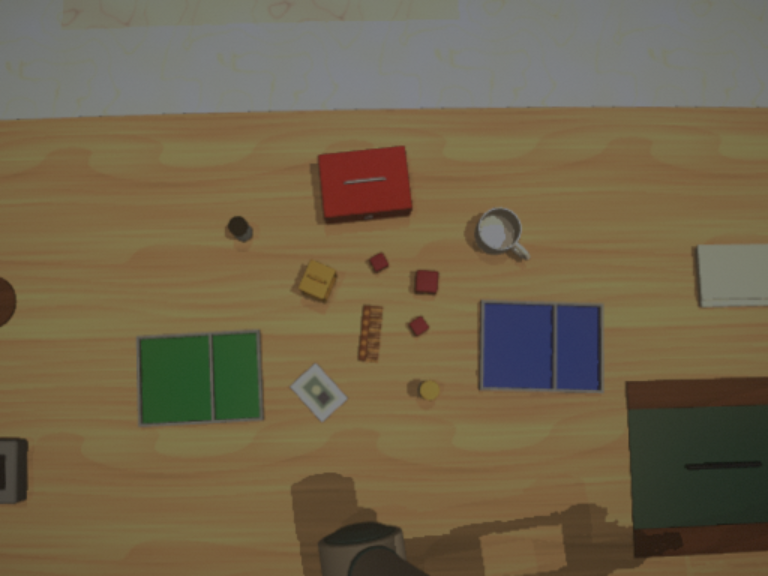

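View pics/side0.png

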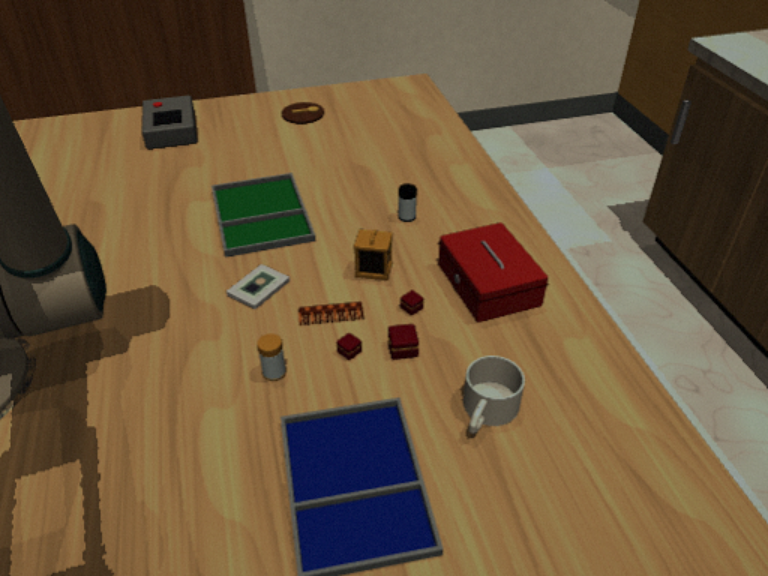

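```bash
cat > vis.py <<'E'
import cv2,numpy as np
from scipy.optimize import minimize
def proj(im,P):
    K=np.array([[im["fx"],0,im["cx"]],[0,im["fy"],im["cy"]],[0,0,1]])
    return cv2.projectPoints(np.float64(P).reshape(-1,1,3),cv2.Rodrigues(np.float64(im["R"]))[0],np.float64(im["t"]),K,np.float64(im["D"]))[0][:,0]
def ray(im,uv,z):
    K=np.array([[im["fx"],0,im["cx"]],[0,im["fy"],im["cy"]],[0,0,1]])
    n=cv2.undistortPoints(np.float64(uv).reshape(-1,1,2),K,np.float64(im["D"]))[:,0]
    d=np.c_[n,np.ones(len(n))]@im["R"]; c=-np.array(im["R"]).T@im["t"]
    return c+d*((z-c[2])/d[:,2])[:,None]
def box(p,sx,sy,z0,z1,round_=False):
    if round_:
        a=np.linspace(0,2*np.pi,32); xy=np.c_[np.cos(a),np.sin(a)]*sx/2
    else: xy=np.array([[1,1],[-1,1],[-1,-1],[1,-1]])*[sx/2,sy/2]
    c,s=np.cos(p[2]),np.sin(p[2]); xy=xy@np.array([[c,s],[-s,c]])+p[:2]
    return np.vstack([np.c_[xy,np.full(len(xy),z)] for z in(z0,z1)])
S=4
def sil(im,pts,shape):
    h=cv2.convexHull(np.float32(proj(im,pts)))[:,0]
    m=np.zeros(shape,np.uint8); cv2.fillConvexPoly(m,np.int32(np.round((h*S+S/2)*16)),1,shift=4); return m
def fit(ims,masks,p0,dims):
    "pose maximising silhouette overlap over the given cameras"
    big=[cv2.resize(np.float32(m),None,fx=S,fy=S,interpolation=cv2.INTER_LINEAR)>.5 for m in masks]
    def cost(p):
        e=0
        for im,b in zip(ims,big):
            s=sil(im,box(p,*dims),b.shape)>0; e+=1-(s&b).sum()/max(1,(s|b).sum())
        return e/len(ims)
    best=None
    for dy in np.linspace(-.6,.6,5):
        q=np.array(p0)+[0,0,dy]
        r=minimize(cost,q,method="Nelder-Mead",options=dict(initial_simplex=q+np.array([[0,0,0],[.01,0,0],[0,.01,0],[0,0,.3]]),xatol=1e-4,fatol=1e-4))
        if best is None or r.fun<best.fun: best=r
    return best.x,best.fun
def grab(img,r,it=6):
    x,y,w,h=r; m=np.zeros(img.shape[:2],np.uint8); k=max(6,w//2)
    X0,Y0=max(0,x-k),max(0,y-k); sub=img[Y0:y+h+k,X0:x+w+k].copy(); mm=np.zeros(sub.shape[:2],np.uint8)
    cv2.grabCut(sub,mm,(x-X0,y-Y0,w,h),np.zeros((1,65)),np.zeros((1,65)),it,cv2.GC_INIT_WITH_RECT)
    f=((mm==1)|(mm==3)).astype(np.uint8); n,l,st,_=cv2.connectedComponentsWithStats(f)
    if n>1: f=(l==1+st[1:,4].argmax()).astype(np.uint8)
    m[Y0:y+h+k,X0:x+w+k]=f; return m
E
cat > m1.py <<'E'
import pickle; from vis import *
d=pickle.load(open("d0.pkl","rb")); T=d["top"]; Sd=d["side"]
def red(im,r):
    h=cv2.cvtColor(im["pixels"],cv2.COLOR_BGR2HSV); m=((h[...,0]>168)|(h[...,0]<5))&(h[...,1]>110); z=np.zeros_like(m); x,y,w,hh=r; z[y:y+hh,x:x+w]=m[y:y+hh,x:x+w]; return z
def hue(im,lo,hi,r):
    h=cv2.cvtColor(im["pixels"],cv2.COLOR_BGR2HSV); m=((h[...,0]>lo)&(h[...,0]<hi)&(h[...,1]>120)).astype(np.uint8); z=np.zeros_like(m); x,y,w,hh=r; z[y:y+hh,x:x+w]=m[y:y+hh,x:x+w]
    return cv2.fillConvexPoly(z,cv2.convexHull(cv2.findNonZero(z)),1)
R=lambda x0,y0,x1,y1:[int(x0/1.5),int(y0/1.5),int((x1-x0)/1.5),int((y1-y0)/1.5)]
G=lambda im,r:grab(im["pixels"],r)
jobs={
"ring":((.040,.040,0,.034),0.034,(427,282),[(T,red(T,R(408,266,444,300))),(Sd,red(Sd,R(380,318,426,362)))]),
"small1":((.026,.026,0,.022),0.02,(379,262),[(T,red(T,R(362,246,396,278))),]),
"clock":((.056,.048,0,.066),.066,(320,275),[(T,G(T,R(292,254,344,308))),(Sd,G(Sd,R(346,222,400,284)))]),
"comb":((.100,.036,0,.008),.008,(370,333),[(T,G(T,R(350,298,390,368))),(Sd,G(Sd,R(290,294,372,332)))]),
"frame":((.085,.062,0,.010),.010,(319,392),[(T,G(T,R(282,358,356,428))),(Sd,G(Sd,R(220,258,298,312)))]),
"tube":((.034,.034,0,.062,True),.062,(430,390),[(T,G(T,R(408,372,448,408))),(Sd,G(Sd,R(250,328,294,386)))]),
"blue":((.150,.210,.004,.009),.005,(541,347),[(T,hue(T,105,135,R(460,280,620,410))),(Sd,hue(Sd,105,135,R(260,380,450,575)))]),
"green":((.150,.210,.004,.009),.005,(200,378),[(T,hue(T,45,85,R(120,310,280,440))),(Sd,hue(Sd,45,85,R(190,160,330,270)))]),
}
vt=cv2.resize(T["pixels"],None,fx=4,fy=4,interpolation=cv2.INTER_CUBIC); vs=cv2.resize(Sd["pixels"],None,fx=3,fy=3,interpolation=cv2.INTER_CUBIC)
for k,(dm,z,px,obs) in jobs.items():
    p0=[*ray(T,np.array(px)/1.5,z)[0][:2],0]
    p,e=fit([o[0] for o in obs],[o[1] for o in obs],p0,dm)
    each=[np.round(fit([o[0]],[o[1]],p,dm)[0],3) for o in obs]
    print(k,np.round(p,4),round(e,3),each, [int(o[1].sum()) for o in obs])
    for v,im,f in((vt,T,4),(vs,Sd,3)):
        q=proj(im,box(p,*dm)); n=len(q)//2
        for i,c in((0,(255,255,0)),(n,(0,255,255))): cv2.polylines(v,[np.int32(q[i:i+n]*f+f/2)],True,c,1)
cv2.imwrite("pics/c_top.png",vt[630:1160,750:1240]); cv2.imwrite("pics/c_side.png",cv2.resize(vs[440:1040,400:1100],(700,600)))
E
python3 m1.py
```

```text
ring [ 0.6386 -0.0926 -0.2576] 0.297 [array([ 0.639, -0.094, -0.321]), array([ 0.639, -0.093, -0.256])] [177, 347]
small1 [ 0.6773 -0.0102 -0.9687] 0.299 [array([ 0.677, -0.01 , -0.969])] [80]
clock [ 0.6405  0.0979 -0.4098] 0.122 [array([ 0.64 ,  0.099, -0.453]), array([ 0.64 ,  0.097, -0.371])] [618, 788]
comb [ 0.55    0.0079 -0.1093] 0.075 [array([ 0.55 ,  0.008, -0.117]), array([ 0.55 ,  0.007, -0.121])] [538, 528]
frame [0.4481 0.1002 0.7134] 0.126 [array([0.448, 0.1  , 0.714]), array([0.448, 0.109, 0.729])] [740, 580]
tube [ 0.448  -0.0896 -0.1202] 0.232 [array([ 0.45 , -0.088,  0.397]), array([ 0.447, -0.09 ,  0.479])] [262, 486]
blue [ 0.52   -0.2938 -0.0544] 0.058 [array([ 0.522, -0.296, -0.02 ]), array([ 0.52 , -0.293, -0.052])] [4074, 8258]
green [0.4763 0.3136 0.0357] 0.076 [array([0.477, 0.312, 0.026]), array([0.476, 0.322, 0.04 ])] [4283, 2156]
```

View pics/c_top.png

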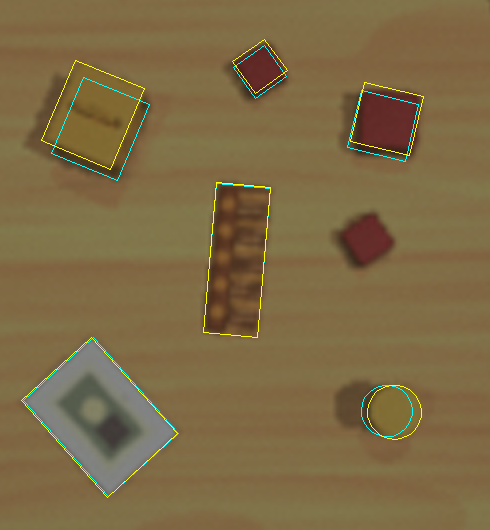

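View pics/c_side.png

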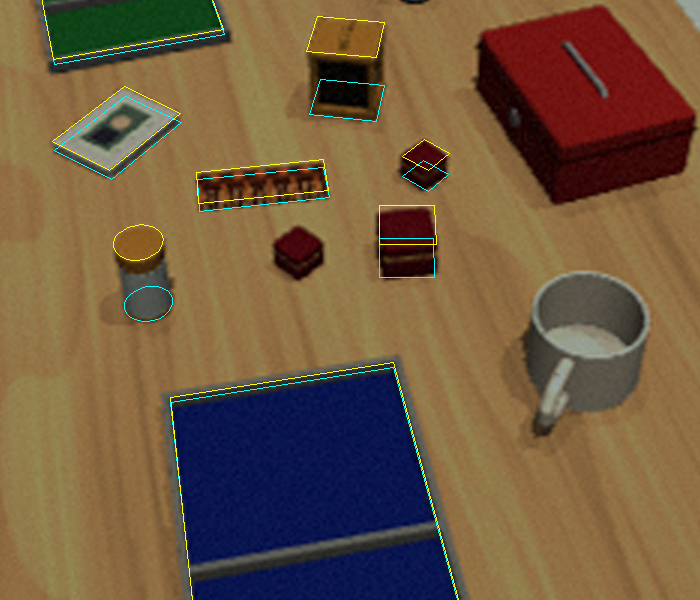

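The three burgundy boxes in the top crop are at (387,122) large, (260,70) small and (366,240) small. The large one at (387,122) fits the 40 mm outline, the other two are about 26 mm, so it is the one meant. Gold tube is at (392,411), frame at (100,417), comb at (237,260), clock at (95,118). I'm moving over the frame for a close look.

>>> move_arm:
  steps: [0,0,0.074,0.307,0.657,0,1,0,0,0.074,0.307,0.657,0,1,0,0,0.074,0.307,0.657,0,1,0,0,0.074,0.307,0.657,0,1,0,0,0.074,0.307,0.657,0,1,0,0,0.074,0.307,0.657,0,1,0,0,0.074,0.307,0.657,0,1,0,0,0.074,0.307,0.657,0,1,0,0,0.074,0.307,0.657,0,1,0,0,0.074,0.307,0.657,0,1]
  squeeze: 40

```text
clock: 1.1
position: [0.3528, -0.1025, 0.2483]
ee_rot: [0.0, 0.937, 0.349, 0.0]
contact_force: [0.8, 0.1, -0.0]
width: 0.0857
gripper_force: 0.0
```

>>> move_arm:
  steps: [0,0,0,0.095,0.203,-0.04,1,0,0,0,0.095,0.203,-0.04,1,0,0,0,0.095,0.203,-0.04,1,0,0,0,0.095,0.203,-0.04,1,0,0,0,0.095,0.203,-0.04,1,0,0,0,0.095,0.203,-0.04,1,0,0,0,0.095,0.203,-0.04,1,0,0,0,0.095,0.203,-0.04,1,0,0,0,0.095,0.203,-0.04,1,0,0,0,0.095,0.203,-0.04,1]

```text
clock: 2.1
position: [0.4475, 0.0976, 0.2086]
ee_rot: [0.0, 0.937, 0.348, 0.0]
contact_force: [-0.2, -1.1, -0.3]
width: 0.0854
gripper_force: 0.0
```

```bash
cat >> vis.py <<'E'
def snap(name,shapes,cam="wrist",path=None):
    "picture with model outlines drawn: shapes = [(pose,dims)]"
    from rig import manip
    import pickle
    im=manip.get_image(cam); st=manip.get_state(); v=cv2.resize(im["pixels"],None,fx=1.5,fy=1.5)
    for p,dm in shapes:
        q=proj(im,box(p,*dm)); n=len(q)//2
        for i,c in((0,(255,255,0)),(n,(0,255,255))): cv2.polylines(v,[np.int32(q[i:i+n]*1.5)],True,c,1)
    cv2.imwrite(f"pics/{name}.png",v); pickle.dump(im,open(f"{name}.pkl","wb"))
    q=st["ee_rot"]; psi=2*np.arctan2(q[2],q[1])
    print("pos",np.round(st["position"],4),"phi",round(psi-np.pi/2,3),"w",round(st["width"],4),"F",np.round(st["contact_force"],1),st["clock"],"q",np.round(st["qpos"],2)); return im
D=dict(ring=(.040,.040,0,.034),clock=(.056,.048,0,.066),comb=(.1,.036,0,.008),frame=(.085,.062,0,.01),tube=(.034,.034,0,.062,True),tray=(.150,.210,.004,.009))
E
python3 - <<'E'
from vis import *
im=snap("w1",[([.4481,.1002,.713],D["frame"]),([.55,.0079,-.11],D["comb"]),([.448,-.0896,0],D["tube"])])
E
```

```text
pos [0.4476 0.0977 0.2087] phi -0.86 w 0.0856 F [ 0.9  0.1 -0.1] 2.15 q [ 0.06  0.13  1.8  -0.    1.21  0.92]
```

View pics/w1.png

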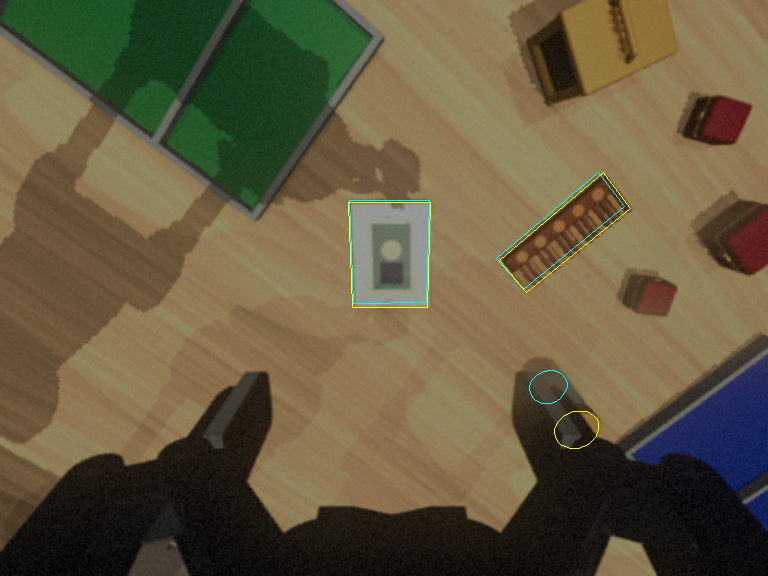

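The frame (350–430, 200–303) matches its outline, so I'm descending.

>>> move_arm:
  steps: [0,0,0,0.0005,0.0025,-0.03,1,0,0,0,0.0005,0.0025,-0.07,1,0,0,0,0.0005,0.0025,-0.11,1,0,0,0,0.0005,0.0025,-0.15,1,0,0,0,0.0005,0.0025,-0.17,1,0,0,0,0.0005,0.0025,-0.185,1,0,0,0,0.0005,0.0025,-0.185,1,0,0,0,0.0005,0.0025,-0.185,0.3,0,0,0,0.0005,0.0025,-0.185,0.3,0,0,0,0.0005,0.0025,-0.185,0.3]
  squeeze: 30

```text
clock: 3.15
position: [0.4491, 0.101, 0.0244]
ee_rot: [0.0, 0.937, 0.349, 0.001]
contact_force: [-0.8, 0.3, 0.7]
width: 0.0557
gripper_force: 0.0
```

```bash
python3 -c "
from vis import *
im=snap('w2',[([.4481,.1002,.713],D['frame'])])"
```

```text
pos [0.4489 0.101  0.0243] phi -0.858 w 0.0555 F [0.2 0.9 0.4] 3.2 q [ 0.07  0.36  2.06 -0.    0.72  0.93]
```

View pics/w2.png

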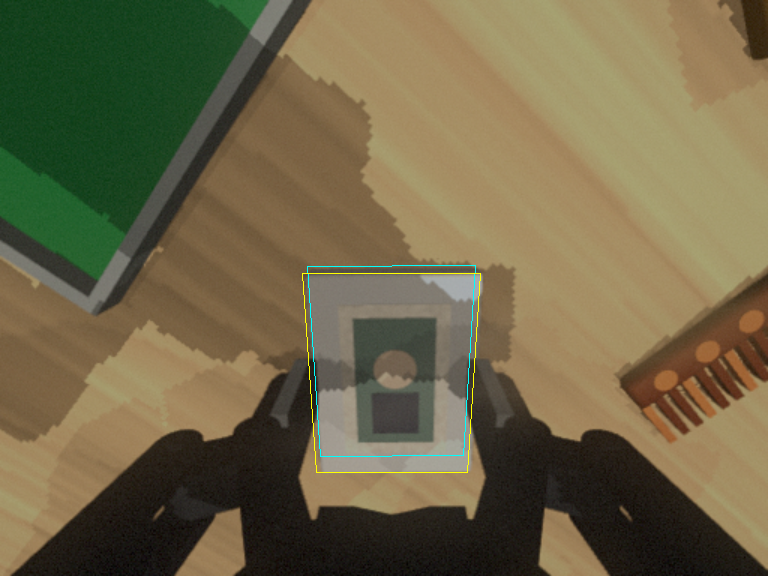

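The fingers passed above the frame (width 55 mm), so the pads stand farther back when open. I'll reopen, lower by 10 mm and grip.

>>> move_arm:
  steps: [0,0,0,0,0,0,1,0,0,0,0,0,0,1,0,0,0,0,0,0,1,0,0,0,0,0,-0.005,1,0,0,0,0,0,-0.01,1,0,0,0,0,0,-0.01,0.1,0,0,0,0,0,-0.01,0.1,0,0,0,0,0,-0.01,0.1,0,0,0,0,0,-0.01,0.1,0,0,0,0,0,-0.01,0.1]
  squeeze: 30

```text
clock: 4.2
position: [0.4481, 0.101, 0.0133]
ee_rot: [0.0, 0.937, 0.349, -0.0]
contact_force: [-0.2, -0.3, 0.1]
width: 0.0608
gripper_force: 32.8
```

>>> move_arm:
  steps: [0,0,0,0,0,0.02,0.1,0,0,0,0,0,0.06,0.1,0,0,0,0,0,0.1,0.1,0,0,-0.015,0.007,-0.035,0.13,0.1,0,0,-0.03,0.015,-0.075,0.14,0.1,0,0,-0.045,0.025,-0.12,0.14,0.1,0,0,-0.06,0.035,-0.165,0.14,0.1,0,0,-0.075,0.043,-0.205,0.14,0.1,0,0,-0.09,0.051,-0.24,0.14,0.1,0,0,-0.1,0.055,-0.26,0.14,0.1]

```text
clock: 5.2
position: [0.5038, -0.162, 0.1532]
ee_rot: [0.001, 0.999, 0.04, 0.0]
contact_force: [0.0, 0.9, -1.4]
width: 0.061
gripper_force: 33.7
```

>>> move_arm:
  steps: [0,0,-0.01,0.01,-0.04,0,0.1,0,0,-0.02,0.015,-0.07,0,0.1,0,0,-0.02,0.019,-0.092,0,0.1,0,0,-0.02,0.019,-0.092,0,0.1,0,0,-0.02,0.019,-0.092,0,0.1,0,0,-0.02,0.019,-0.092,0,0.1,0,0,-0.02,0.019,-0.092,0,0.1,0,0,-0.02,0.019,-0.092,0,0.1,0,0,-0.02,0.019,-0.092,0,0.1,0,0,-0.02,0.019,-0.092,0,0.1]

```text
clock: 6.2
position: [0.5222, -0.2506, 0.1535]
ee_rot: [0.0, 1.0, -0.02, 0.0]
contact_force: [0.2, -0.0, -1.8]
width: 0.061
gripper_force: 33.7
```

```bash
python3 -c "
from vis import *
im=snap('w3',[([.520,-.2938,-.054],D['tray']),([.522,-.296,-.02],D['tray'])])"
```

```text
pos [ 0.5222 -0.2507  0.1534] phi -1.612 w 0.0609 F [-0.   0.8 -1.2] 6.25 q [-0.57  0.35  1.64 -0.    1.15  1.04]
```

View pics/w3.png

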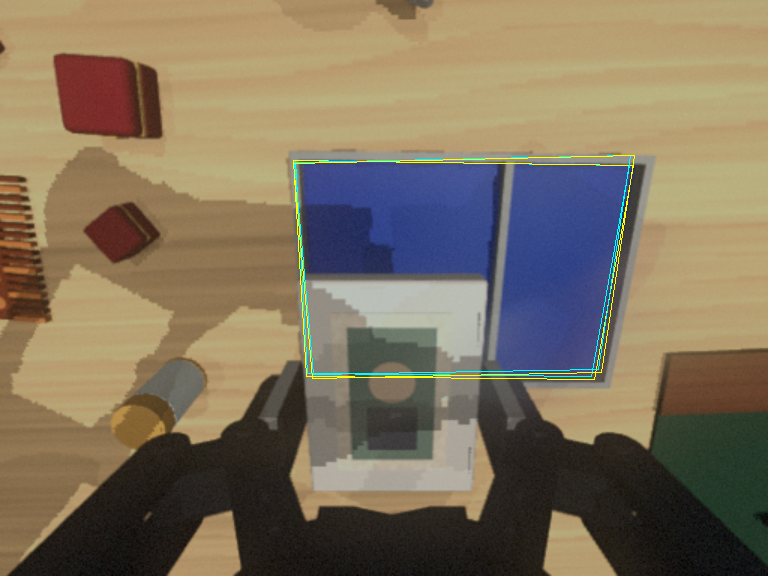

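The frame is held level and the blue tray is below, with rim corners at (290,152), (655,157) and (610,387). I'll check its pose from those.

```bash
python3 -c "
from vis import *
import pickle
im=pickle.load(open('w3.pkl','rb'))
P=ray(im,np.array([[290,152],[655,157],[610,387],[503,160],[514,160]])/1.5,.014); print(P.round(4))
a,b,c=P[:3,:2]; print(np.linalg.norm(a-b),np.linalg.norm(b-c),'ctr',(a+c)/2,'yaw',np.arctan2(*(a-b)[::-1])-np.pi/2)
h=cv2.cvtColor(im['pixels'],cv2.COLOR_BGR2HSV)
m=((h[...,0]>105)&(h[...,0]<135)&(h[...,1]>110)).astype(np.uint8); m[:,:190]=0; m[:90]=0;m[260:]=0
r=cv2.convexHull(cv2.findNonZero(m)); q=cv2.minAreaRect(r); print(cv2.boundingRect(r))
Q=ray(im,cv2.boxPoints(q),.004);print(Q.round(4))
"
```

```text
[[ 0.6056 -0.1925  0.014 ]
 [ 0.5938 -0.412   0.014 ]
 [ 0.4359 -0.404   0.014 ]
 [ 0.5957 -0.3203  0.014 ]
 [ 0.5954 -0.3269  0.014 ]]
0.21986116252732069 0.15810357692701565 ctr [ 0.52074874 -0.29823491] yaw -0.05340558909188564
(203, 108, 220, 141)
[[ 0.4544 -0.1808  0.004 ]
 [ 0.6005 -0.1987  0.004 ]
 [ 0.5891 -0.4049  0.004 ]
 [ 0.4401 -0.4231  0.004 ]]
```

>>> move_arm:
  steps: [0,0,-0.001,0.001,-0.004,-0.03,0.1,0,0,-0.001,0.001,-0.004,-0.06,0.1,0,0,-0.001,0.001,-0.004,-0.09,0.1,0,0,-0.001,0.001,-0.004,-0.11,0.1,0,0,-0.001,0.001,-0.004,-0.122,0.1,0,0,-0.001,0.001,-0.004,-0.13,0.1,0,0,-0.001,0.001,-0.004,-0.134,0.1,0,0,-0.001,0.001,-0.004,-0.136,0.1,0,0,-0.001,0.001,-0.004,-0.136,0.1,0,0,-0.001,0.001,-0.004,-0.136,0.1]

```text
clock: 7.25
position: [0.5237, -0.2553, 0.0181]
ee_rot: [0.0, 1.0, -0.024, 0.001]
contact_force: [0.3, 0.6, -0.9]
width: 0.0606
gripper_force: 33.6
```

>>> move_arm:
  steps: [0,0,0,0,0,-0.001,0.1,0,0,0,0,0,-0.001,0.3,0,0,0,0,0,-0.001,0.65,0,0,0,0,0,-0.001,0.65,0,0,0,0,0,0.02,0.65,0,0,0,0,0,0.06,0.65,0,0,0,0,0,0.11,1,0,0,-0.01,0.02,0.03,0.15,1,0,0,-0.02,0.05,0.07,0.18,1,0,0,-0.035,0.08,0.11,0.18,1]

```text
clock: 8.25
position: [0.5991, -0.154, 0.2009]
ee_rot: [0.001, 0.991, -0.136, 0.004]
contact_force: [0.9, -0.2, -0.5]
width: 0.0855
gripper_force: 0.0
```

>>> move_arm:
  steps: [0,0,0,0.035,0.052,0,1,0,0,0,0.035,0.052,0,1,0,0,0,0.035,0.052,0,1,0,0,0,0.035,0.052,0,1,0,0,0,0.035,0.052,0,1,0,0,0,0.035,0.052,0,1,0,0,0,0.035,0.052,0,1,0,0,0,0.035,0.052,0,1,0,0,0,0.035,0.052,0,1,0,0,0,0.035,0.052,0,1]

```text
clock: 9.25
position: [0.6319, -0.1015, 0.1963]
ee_rot: [0.0, 0.991, -0.133, -0.0]
contact_force: [-0.1, -0.4, -0.8]
width: 0.0853
gripper_force: 0.0
```

```bash
python3 -c "
from vis import *
im=snap('w4',[([.6386,-.0926,-.29],D['ring'])])
h=cv2.cvtColor(im['pixels'],cv2.COLOR_BGR2HSV)
c=np.int32(proj(im,[[.6386,-.0926,.017]])[0]); print(c*1.5)
m=(((h[...,0]>168)|(h[...,0]<7))&(h[...,1]>110)); z=np.zeros_like(m); z[c[1]-42:c[1]+42,c[0]-42:c[0]+42]=1
m=(m&z).astype(np.uint8); n,l,s,_=cv2.connectedComponentsWithStats(m); m=(l==1+s[1:,4].argmax())
print(fit([im],[m],[.6386,-.0926,-.29],D['ring']),m.sum())
"
```

```text
pos [ 0.6319 -0.1014  0.1962] phi -1.838 w 0.0853 F [-0.6  0.5 -0.3] 9.3 q [-0.27  0.4   1.44 -0.    1.3   1.57]
[378.  259.5]
(array([ 0.6340589, -0.0932023, -0.1220159]), np.float64(0.29823734935029245)) 1106
```

View pics/w4.png

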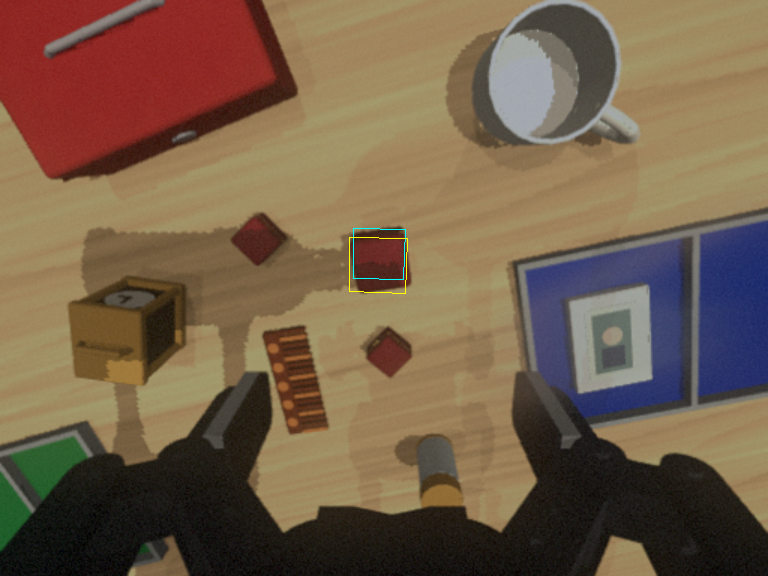

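```bash
python3 -c "
from vis import *
import pickle
im=pickle.load(open('w4.pkl','rb')); x0,y0=215,135
c=im['pixels'][y0:y0+75,x0:x0+75]; f=8; v=cv2.resize(c,None,fx=f,fy=f,interpolation=cv2.INTER_CUBIC); v=cv2.convertScaleAbs(v,alpha=1.8)
q=(proj(im,box([.6360,-.0945,-.19],*D['ring']))-[x0,y0]+.5)*f
for i,cc in((0,(255,255,0)),(4,(0,255,255))): cv2.polylines(v,[np.int32(q[i:i+4])],True,cc,1)
cv2.imwrite('pics/c4.png',v)"
```

```text
(no output)
```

View pics/c4.png

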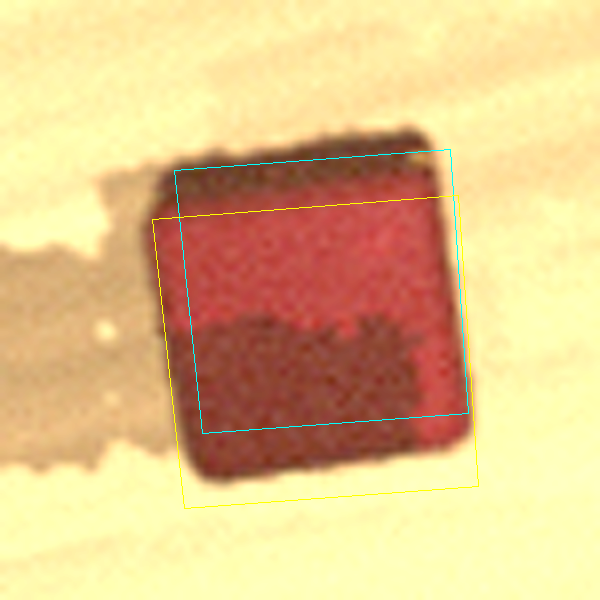

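The enlarged crop shows the box's top face with corners (150,205), (435,175), (470,440) and (200,480). That makes it about 40 mm across, at (0.6395, -0.0945) with yaw about -0.12. The frame lies well in the compartment, and no catch shows on the gripped sides.

>>> move_arm:
  steps: [0,0,0.012,0.0075,0.007,-0.03,1,0,0,0.0235,0.0075,0.007,-0.07,1,0,0,0.0235,0.0075,0.007,-0.11,1,0,0,0.0235,0.0075,0.007,-0.14,1,0,0,0.0235,0.0075,0.007,-0.165,1,0,0,0.0235,0.0075,0.007,-0.176,1,0,0,0.0235,0.0075,0.007,-0.176,0.4,0,0,0.0235,0.0075,0.007,-0.176,-0.2,0,0,0.0235,0.0075,0.007,-0.176,-0.2,0,0,0.0235,0.0075,0.007,-0.176,-0.2]
  squeeze: 25

```text
clock: 10.3
position: [0.6408, -0.0947, 0.0221]
ee_rot: [0.0, 0.998, -0.06, 0.002]
contact_force: [-0.2, 0.3, 5.4]
width: 0.0394
gripper_force: 26.6
```

>>> move_arm:
  steps: [0,0,0,0,0,0.02,-0.2,0,0,0,0,0,0.06,-0.2,0,0,0,0,0,0.1,-0.2,0,0,0.003,-0.02,-0.025,0.12,-0.2,0,0,0.006,-0.045,-0.06,0.12,-0.2,0,0,0.009,-0.07,-0.095,0.12,-0.2,0,0,0.011,-0.095,-0.13,0.12,-0.2,0,0,0.011,-0.11,-0.15,0.12,-0.2,0,0,0.011,-0.117,-0.16,0.12,-0.2,0,0,0.011,-0.117,-0.16,0.12,-0.2]

```text
clock: 11.3
position: [0.522, -0.2554, 0.1409]
ee_rot: [0.0, 1.0, -0.026, 0.0]
contact_force: [0.2, -0.3, -0.4]
width: 0.0397
gripper_force: 25.8
```

```bash
python3 -c "
from vis import *
im=snap('w5',[([.523,-.255,-.05],(.085,.062,.004,.014)),([.5207,-.2968,-.05],(.16,.22,0,.014))])"
```

```text
pos [ 0.5228 -0.2544  0.1407] phi -1.623 w 0.0396 F [-0.4 -0.7 -1. ] 11.35 q [-0.57  0.36  1.66  0.    1.12  1.05]
```

View pics/w5.png

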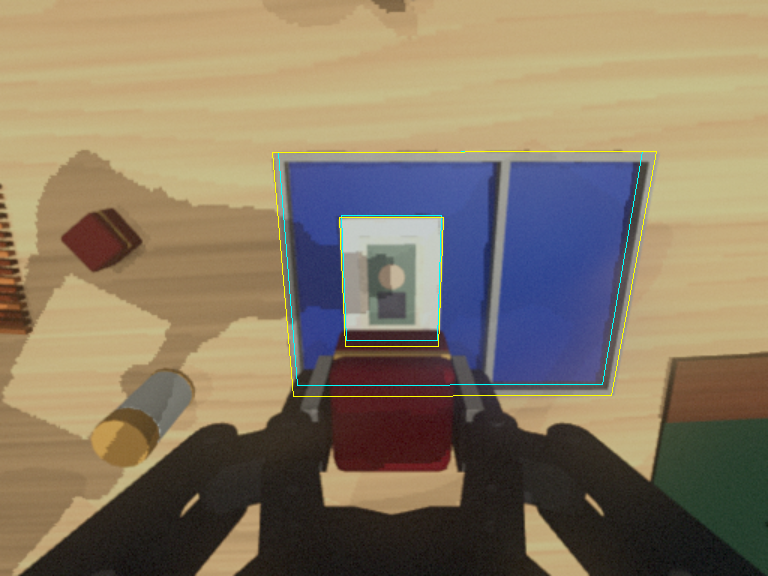

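Frame (340–443, 216–345) and tray both sit on their outlines. Next I'm checking where the box sits in the hand.

```bash
python3 -c "
from vis import *
import pickle
im=pickle.load(open('w5.pkl','rb')); print(proj(im,box([.5228,-.2544,-.052],.04,.04,.1186,.1526))*1.5)
h=cv2.cvtColor(im['pixels'],cv2.COLOR_BGR2HSV); print([(r,h[r,262].tolist()) for r in range(218,248,2)]+[(r,h[r,262].tolist()) for r in range(306,320,1)])"
```

```text
[[337.50430647 319.12467443]
 [341.63920649 409.62882614]
 [439.17221379 409.50398763]
 [442.75396021 318.96421038]
 [323.86090091 361.44793357]
 [330.20701327 468.78255876]
 [450.03148264 468.64919183]
 [455.62760757 361.26266027]]
[(218, [29, 26, 198]), (220, [10, 66, 100]), (222, [171, 95, 62]), (224, [174, 110, 65]), (226, [4, 100, 64]), (228, [2, 102, 65]), (230, [177, 103, 67]), (232, [178, 138, 72]), (234, [16, 129, 95]), (236, [19, 131, 121]), (238, [1, 108, 64]), (240, [179, 111, 62]), (242, [179, 122, 65]), (244, [177, 143, 68]), (246, [177, 141, 78]), (306, [3, 189, 70]), (307, [2, 189, 66]), (308, [1, 151, 76]), (309, [2, 182, 105]), (310, [0, 188, 107]), (311, [0, 172, 110]), (312, [0, 178, 102]), (313, [1, 168, 100]), (314, [10, 122, 144]), (315, [18, 104, 187]), (316, [17, 100, 193]), (317, [18, 98, 193]), (318, [18, 103, 189]), (319, [18, 102, 190])]
```

>>> move_arm:
  steps: [0,0,0,0.001,-0.0005,-0.03,-0.2,0,0,0,0.001,-0.0005,-0.06,-0.2,0,0,0,0.001,-0.0005,-0.08,-0.2,0,0,0,0.001,-0.0005,-0.093,-0.2,0,0,0,0.001,-0.0005,-0.099,-0.2,0,0,0,0.001,-0.0005,-0.102,-0.2,0,0,0,0.001,-0.0005,-0.104,-0.2,0,0,0,0.001,-0.0005,-0.105,-0.2,0,0,0,0.001,-0.0005,-0.105,-0.2,0,0,0,0.001,-0.0005,-0.105,-0.2]

```text
clock: 12.35
position: [0.524, -0.2551, 0.0361]
ee_rot: [0.0, 1.0, -0.025, 0.001]
contact_force: [0.2, -0.0, 3.3]
width: 0.0394
gripper_force: 26.1
```

>>> move_arm:
  steps: [0,0,0,0,0,0,0,0,0,0,0,0,0,0.3,0,0,0,0,0,0,0.6,0,0,0,0,0,0.01,0.6,0,0,0,0,0,0.04,0.6,0,0,0,0,0,0.08,0.6,0,0,0,0,0,0.12,0.8,0,0,0,-0.02,0.03,0.15,1,0,0,0,-0.04,0.07,0.15,1,0,0,0,-0.06,0.11,0.15,1]

```text
clock: 13.35
position: [0.4634, -0.1443, 0.1872]
ee_rot: [0.001, 1.0, -0.026, 0.002]
contact_force: [0.8, 0.9, 0.1]
width: 0.0854
gripper_force: 0.0
```

>>> move_arm:
  steps: [0,0,0,-0.016,0.055,0,1,0,0,0,-0.016,0.055,0,1,0,0,0,-0.016,0.055,0,1,0,0,0,-0.016,0.055,0,1,0,0,0,-0.016,0.055,0,1,0,0,0,-0.016,0.055,0,1,0,0,0,-0.016,0.055,0,1,0,0,0,-0.016,0.055,0,1,0,0,0,-0.016,0.055,0,1,0,0,0,-0.016,0.055,0,1]

```text
clock: 14.35
position: [0.4474, -0.09, 0.1851]
ee_rot: [-0.0, 1.0, -0.025, -0.0]
contact_force: [1.0, 0.3, -0.8]
width: 0.0853
gripper_force: 0.0
```

```bash
python3 -c "
from vis import *
im=snap('w6',[([.448,-.0896,0],D['tube']),([.523,-.255,-.05],(.04,.04,.014,.048))])
im=snap('t6',[([.523,-.255,-.05],(.04,.04,.014,.048))],'side')"
```

```text
pos [ 0.4474 -0.0899  0.1852] phi -1.622 w 0.0857 F [ 0.1 -0.7  0.2] 14.4 q [-0.35  0.15  1.85 -0.    1.15  1.27]
pos [ 0.4474 -0.0899  0.1852] phi -1.621 w 0.085 F [ 0.1  0.9 -1.3] 14.45 q [-0.35  0.15  1.85 -0.    1.15  1.27]
```

View pics/w6.png

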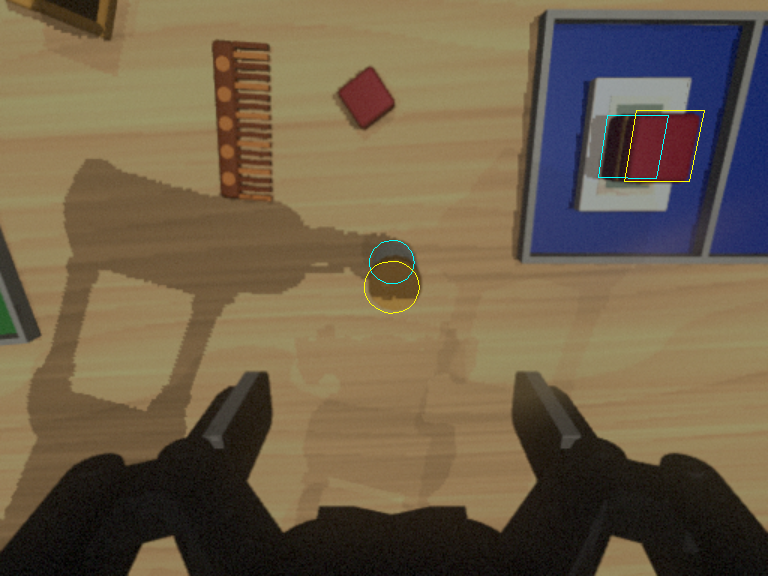

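Box stands centred on the frame. The tube cap (≈394, 275) looks nearer the far side than its outline, so I'll check that numerically.

```bash
python3 -c "
from vis import *
import pickle
im=pickle.load(open('w6.pkl','rb')); x0,y0=235,150
c=im['pixels'][y0:y0+70,x0:x0+60]; f=8; v=cv2.convertScaleAbs(cv2.resize(c,None,fx=f,fy=f,interpolation=cv2.INTER_CUBIC),alpha=2)
for p,cc in(([.448,-.0896,0],(255,255,0)),([.4525,-.0905,0],(0,0,255))):
  q=(proj(im,box(p,*D['tube']))-[x0,y0]+.5)*f
  for i in(0,32): cv2.polylines(v,[np.int32(q[i:i+32])],True,cc,1)
cv2.imwrite('pics/c6.png',v)"
```

View pics/c6.png

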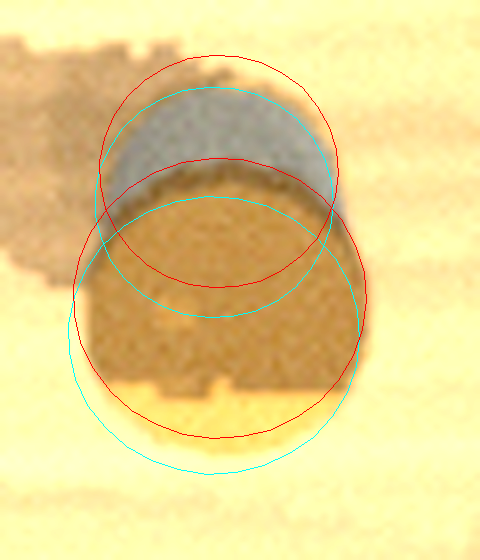

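>>> move_arm:
  steps: [0,0,0,0.0025,-0.0015,-0.03,1,0,0,0,0.0025,-0.0015,-0.07,1,0,0,0,0.0025,-0.0015,-0.1,1,0,0,0,0.0025,-0.0015,-0.125,1,0,0,0,0.0025,-0.0015,-0.14,1,0,0,0,0.0025,-0.0015,-0.14,0.5,0,0,0,0.0025,-0.0015,-0.14,0,0,0,0,0.0025,-0.0015,-0.14,-0.35,0,0,0,0.0025,-0.0015,-0.14,-0.35,0,0,0,0.0025,-0.0015,-0.14,-0.35]
  squeeze: 40

```text
clock: 15.45
position: [0.4509, -0.0917, 0.0464]
ee_rot: [0.0, 1.0, -0.025, 0.001]
contact_force: [-0.7, 0.4, 6.3]
width: 0.033
gripper_force: 39.6
```

>>> move_arm:
  steps: [0,0,0,0,0,0.02,-0.35,0,0,0,0,0,0.06,-0.35,0,0,0,0,0,0.1,-0.35,0,0,0,0.008,-0.03,0.12,-0.35,0,0,0,0.018,-0.075,0.12,-0.35,0,0,0,0.029,-0.12,0.12,-0.35,0,0,0,0.04,-0.165,0.12,-0.35,0,0,0,0.051,-0.21,0.12,-0.35,0,0,0,0.062,-0.25,0.12,-0.35,0,0,0,0.0665,-0.27,0.12,-0.35]

```text
clock: 16.45
position: [0.517, -0.3653, 0.1648]
ee_rot: [0.001, 1.0, -0.026, 0.0]
contact_force: [-0.5, 0.0, -2.6]
width: 0.0332
gripper_force: 40.5
```

>>> move_arm:
  steps: [0,0,0,0,0,0,-0.35,0,0,0,0,0,0,-0.35,0,0,0,0,0,-0.02,-0.35,0,0,0,0,0,-0.05,-0.35,0,0,0,0,0,-0.08,-0.35,0,0,0,0,0,-0.095,-0.35,0,0,0,0,0,-0.095,-0.35,0,0,0,0,0,-0.095,-0.35,0,0,0,0,0,-0.095,-0.35,0,0,0,0,0,-0.095,-0.35]

```text
clock: 17.45
position: [0.5172, -0.3616, 0.0718]
ee_rot: [0.001, 1.0, -0.025, 0.001]
contact_force: [-0.7, 0.3, -1.8]
width: 0.0329
gripper_force: 40.5
```

```bash
python3 -c "
from vis import *
im=snap('w7',[([.5177,-.3617,0],(.034,.034,.024,.086,True)),([.5207,-.2968,-.05],(.16,.22,0,.014))])
im=snap('t7',[([.5177,-.3617,0],(.034,.034,.024,.086,True)),([.5207,-.2968,-.05],(.16,.22,0,.014))],'top')
a=cv2.imread('pics/w7.png')[100:576,180:580]; b=cv2.resize(cv2.imread('pics/t7.png')[270:420,450:580],None,fx=3,fy=3)
o=np.zeros((476,795,3),np.uint8); o[:,:400]=a; o[:450,402:792]=b; cv2.imwrite('pics/c7.png',o)"
```

```text
pos [ 0.5171 -0.3617  0.0716] phi -1.621 w 0.0331 F [-0.3 -0.2 -2.5] 17.5 q [-0.72  0.49  1.63 -0.    1.02  0.9 ]
pos [ 0.5169 -0.3616  0.0713] phi -1.621 w 0.0329 F [ 0.5  0.3 -2.4] 17.55 q [-0.72  0.5   1.63 -0.    1.02  0.9 ]
```

View pics/c7.png

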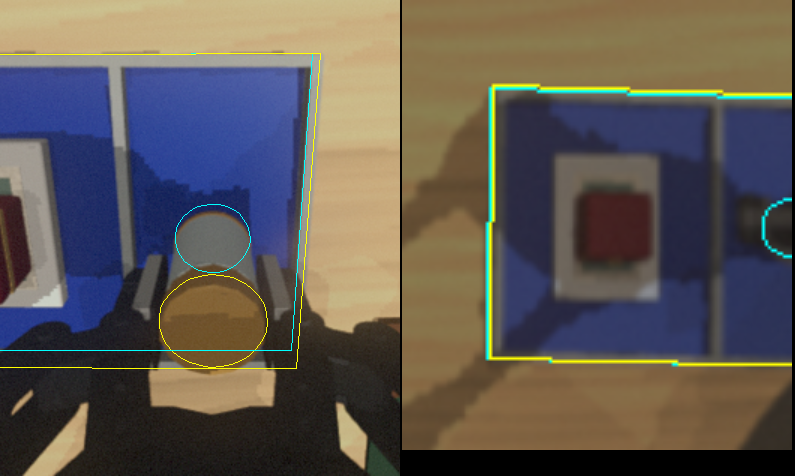

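The tube is plumb over the middle of the small compartment, and the box is centred on the frame. I'll lower and release it.

>>> move_arm:
  steps: [0,0,0,0.0005,0,-0.01,-0.35,0,0,0,0.0005,0,-0.016,-0.35,0,0,0,0.0005,0,-0.019,-0.35,0,0,0,0.0005,0,-0.0205,-0.35,0,0,0,0.0005,0,-0.021,-0.35,0,0,0,0.0005,0,-0.021,-0.35,0,0,0,0.0005,0,-0.021,-0.1,0,0,0,0.0005,0,-0.021,0.1,0,0,0,0.0005,0,-0.021,0.3,0,0,0,0.0005,0,-0.021,0.3]

```text
clock: 18.55
position: [0.517, -0.3614, 0.0489]
ee_rot: [-0.0, 1.0, -0.025, -0.0]
contact_force: [0.7, 0.1, 0.7]
width: 0.0558
gripper_force: 0.0
```

>>> move_arm:
  steps: [0,0,0,0,0,0.03,0.3,0,0,0,0,0,0.07,0.3,0,0,0,0,0,0.11,0.6,0,0,0,0,0.02,0.14,1,0,0,0,0.005,0.065,0.15,1,0,0,0,0.01,0.11,0.15,1,0,0,0,0.015,0.155,0.15,1,0,0,0,0.02,0.2,0.15,1,0,0,-0.005,0.025,0.245,0.15,1,0,0,-0.01,0.03,0.29,0.15,1]

```text
clock: 19.55
position: [0.5469, -0.0696, 0.1992]
ee_rot: [0.0, 0.998, -0.057, 0.0]
contact_force: [1.1, 0.1, -0.1]
width: 0.0855
gripper_force: 0.0
```

>>> move_arm:
  steps: [0,0,0,0.003,0.045,0,1,0,0,0,0.003,0.078,0,1,0,0,0,0.003,0.078,0,1,0,0,0,0.003,0.078,0,1,0,0,0,0.003,0.078,0,1,0,0,0,0.003,0.078,0,1,0,0,0,0.003,0.078,0,1,0,0,0,0.003,0.078,0,1,0,0,0,0.003,0.078,0,1,0,0,0,0.003,0.078,0,1]

```text
clock: 20.55
position: [0.55, 0.0064, 0.1992]
ee_rot: [0.0, 0.998, -0.057, 0.0]
contact_force: [-0.0, 0.5, -0.4]
width: 0.0854
gripper_force: 0.0
```

```bash
python3 -c "
from vis import *
c=[.55,.0079,-.11]
im=snap('w8',[(c,D['comb'])])
p=np.int32(proj(im,[[*c[:2],.008]])[0]); m=grab(im['pixels'],[p[0]-30,p[1]-48,60,96]); print(m.sum(),fit([im],[m],c,D['comb']))
t=snap('s8',[([.5177,-.3617,0],(.034,.034,.004,.066,True)),([.523,-.255,-.05],(.04,.04,.014,.048))],'side')
a=cv2.imread('pics/w8.png')[0:500,100:560]; b=cv2.imread('pics/s8.png')[380:576,260:460]
b=cv2.resize(b,None,fx=1.6,fy=1.6); o=np.zeros((500,790,3),np.uint8); o[:,:460]=a; o[:b.shape[0],465:465+b.shape[1]]=b; cv2.imwrite('pics/c8.png',o)"
```

```text
pos [0.5499 0.0065 0.1992] phi -1.685 w 0.0854 F [-0.2  0.1  0.6] 20.6 q [-0.11  0.27  1.64 -0.    1.23  1.57]
2591 (array([ 0.55138422,  0.0069397 , -0.12898746]), np.float64(0.027856790239544904))
pos [0.55   0.0065 0.1992] phi -1.684 w 0.0853 F [ 0.1  0.3 -0.4] 20.65 q [-0.11  0.27  1.64 -0.    1.23  1.57]
```

View pics/c8.png

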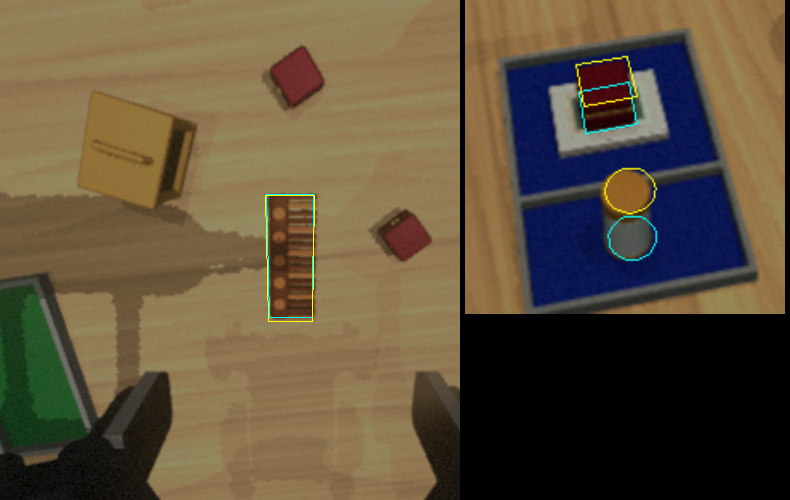

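The blue kit is complete: the box on the frame and the tube both match their outlines in the side view (crop pixels ~(605,95) and ~(628,210)). Comb fits at (0.5514, 0.0069, -0.13) with 97% overlap. That was the 14th picture, so everything from here is numeric. I'll grip the comb.

>>> move_arm:
  steps: [0,0,-0.0024,0.0015,0.0005,-0.04,1,0,0,-0.0024,0.0015,0.0005,-0.08,1,0,0,-0.0024,0.0015,0.0005,-0.12,1,0,0,-0.0024,0.0015,0.0005,-0.15,1,0,0,-0.0024,0.0015,0.0005,-0.17,1,0,0,-0.0024,0.0015,0.0005,-0.1805,0.6,0,0,-0.0024,0.0015,0.0005,-0.1805,0.2,0,0,-0.0024,0.0015,0.0005,-0.1805,-0.1,0,0,-0.0024,0.0015,0.0005,-0.1805,-0.4,0,0,-0.0024,0.0015,0.0005,-0.1805,-0.4]
  squeeze: 25

```text
clock: 21.65
position: [0.5525, 0.0071, 0.0201]
ee_rot: [0.0, 0.998, -0.064, 0.001]
contact_force: [0.3, 0.3, 2.3]
width: 0.0348
gripper_force: 25.2
```

>>> move_arm:
  steps: [0,0,0,0,0,0.02,-0.4,0,0,0,0,0,0.06,-0.4,0,0,0,0,0,0.1,-0.4,0,0,0.005,-0.007,0.03,0.13,-0.4,0,0,0.01,-0.017,0.075,0.13,-0.4,0,0,0.015,-0.027,0.12,0.13,-0.4,0,0,0.02,-0.037,0.165,0.13,-0.4,0,0,0.026,-0.047,0.21,0.13,-0.4,0,0,0.026,-0.057,0.255,0.13,-0.4,0,0,0.026,-0.066,0.3,0.13,-0.4]

```text
clock: 22.65
position: [0.4847, 0.309, 0.1497]
ee_rot: [-0.0, 1.0, 0.017, 0.001]
contact_force: [1.5, -0.2, -0.3]
width: 0.0349
gripper_force: 25.1
```

>>> move_arm:
  steps: [0,0,0,-0.011,0.03,0,-0.4,0,0,0,-0.011,0.03,0,-0.4,0,0,0,-0.011,0.03,0,-0.4,0,0,0,-0.011,0.03,0,-0.4,0,0,0,-0.011,0.03,0,-0.4,0,0,0,-0.011,0.03,0,-0.4,0,0,0,-0.011,0.03,0,-0.4,0,0,0,-0.011,0.03,0,-0.4,0,0,0,-0.011,0.03,0,-0.4,0,0,0,-0.011,0.03,0,-0.4]

```text
clock: 23.65
position: [0.4745, 0.3371, 0.1487]
ee_rot: [0.0, 1.0, 0.017, 0.0]
contact_force: [0.2, -0.1, -0.4]
width: 0.0348
gripper_force: 25.2
```

```bash
cat > g.py <<'E'
from vis import *
im=snap('w9',[])
import pickle
G=[.4763,.3136,.036]
# green felt: fit outer rim edges by reading the farther rim (top side in picture) along rays
h=cv2.cvtColor(im['pixels'],cv2.COLOR_BGR2HSV)
m=((h[...,0]>45)&(h[...,0]<85)&(h[...,1]>110)).astype(np.uint8)
for p in(G,):
    print('outline px',np.int32(proj(im,box(p,.15,.21,.004,.004))).tolist())
n,l,s,_=cv2.connectedComponentsWithStats(m)
for i in range(1,n):
    if s[i,4]>300:
        hull=cv2.convexHull(cv2.findNonZero((l==i).astype(np.uint8)))
        ap=cv2.approxPolyDP(hull,4,True)[:,0]; print(s[i],ap.tolist()); print(ray(im,ap,.004)[:,:2].round(4).tolist())
E
python3 g.py
```

```text
pos [0.4745 0.3371 0.1487] phi -1.536 w 0.0348 F [0.3 0.3 0. ] 23.7 q [ 0.5   0.36  1.64 -0.    1.14  2.03]
outline px [[173, 107], [187, 250], [379, 250], [400, 106], [173, 107], [187, 250], [379, 250], [400, 106]]
[  178   107   134   143 11794] [[311, 107], [305, 235], [192, 249], [178, 107]]
[[0.5518, 0.2941], [0.4212, 0.2888], [0.4001, 0.4103], [0.5477, 0.4168]]
[  313   107    91   143 10179] [[403, 107], [379, 246], [319, 249], [313, 235], [321, 109]]
[[0.5549, 0.2091], [0.4107, 0.2075], [0.4049, 0.2722], [0.4215, 0.2803], [0.5504, 0.2847]]
```

>>> move_arm:
  steps: [0,0,0,0.0015,0.0165,0,-0.4,0,0,0,0.0015,0.0165,-0.03,-0.4,0,0,0,0.0015,0.0165,-0.06,-0.4,0,0,0,0.0015,0.0165,-0.09,-0.4,0,0,0,0.0015,0.0165,-0.11,-0.4,0,0,0,0.0015,0.0165,-0.118,-0.4,0,0,0,0.0015,0.0165,-0.122,-0.4,0,0,0,0.0015,0.0165,-0.124,-0.4,0,0,0,0.0015,0.0165,-0.124,-0.4,0,0,0,0.0015,0.0165,-0.124,-0.4]

```text
clock: 24.7
position: [0.4766, 0.3541, 0.0258]
ee_rot: [-0.0, 1.0, 0.017, 0.001]
contact_force: [-0.1, 0.3, -0.3]
width: 0.035
gripper_force: 25.2
```

>>> move_arm:
  steps: [0,0,0,0,0,-0.001,-0.4,0,0,0,0,0,-0.0018,-0.4,0,0,0,0,0,-0.0018,-0.4,0,0,0,0,0,-0.0018,-0.4,0,0,0,0,0,-0.0018,0,0,0,0,0,0,-0.0018,0.3,0,0,0,0,0,-0.0018,0.3,0,0,0,0,0,0.03,0.3,0,0,0,0,0,0.08,0.6,0,0,0,0,0,0.13,1]

```text
clock: 25.7
position: [0.4752, 0.3532, 0.1551]
ee_rot: [0.001, 1.0, 0.017, -0.001]
contact_force: [0.8, -0.8, 0.0]
width: 0.0802
gripper_force: 0.0
```

>>> move_arm:
  steps: [0,0,-0.0707,0.155,-0.255,0.06,1,0,0,-0.0707,0.155,-0.255,0.06,1,0,0,-0.0707,0.155,-0.255,0.06,1,0,0,-0.0707,0.155,-0.255,0.06,1,0,0,-0.0707,0.155,-0.255,0.06,1,0,0,-0.0707,0.155,-0.255,0.06,1,0,0,-0.0707,0.155,-0.255,0.06,1,0,0,-0.0707,0.155,-0.255,0.06,1,0,0,-0.0707,0.155,-0.255,0.06,1,0,0,-0.0707,0.155,-0.255,0.06,1]

```text
clock: 26.7
position: [0.6298, 0.1001, 0.2142]
ee_rot: [-0.0, 0.979, -0.202, -0.001]
contact_force: [-0.2, 0.1, 0.5]
width: 0.0854
gripper_force: 0.0
```

```bash
python3 - <<'E'
from vis import *
c=[.6405,.098,-.41]
im=snap('w10',[(c,D['clock'])])
q=proj(im,box(c,*D['clock'])); x0,y0=np.int32(q.min(0))-9; x1,y1=np.int32(q.max(0))+9; print(x0,y0,x1,y1)
for it in(5,9):
    m=grab(im['pixels'],[int(x0),int(y0),int(x1-x0),int(y1-y0)],it); print(m.sum(),cv2.boundingRect(m),fit([im],[m],c,D['clock']))
cv2.imwrite('m10.png',m*255)
# comb placed, from the top camera
t=snap('t10',[],'top'); c=[.475,.3535,.034]; p=np.int32(proj(t,[[*c[:2],.012]])[0]); m=grab(t['pixels'],[p[0]-15,p[1]-27,30,54]); print(m.sum(),fit([t],[m],c,(.1,.036,.004,.012)))
E
```

```text
pos [0.6299 0.1002 0.2143] phi -1.978 w 0.0854 F [-0.2 -0.6  0.5] 26.75 q [0.05 0.39 1.42 0.   1.34 2.03]
225 128 293 209
2892 (237, 136, 49, 63) (array([ 0.64221341,  0.09550764, -0.44923108]), np.float64(0.03828448832510567))
2912 (237, 136, 49, 63) (array([ 0.64204459,  0.09580866, -0.43525913]), np.float64(0.035012489592006646))
pos [0.6301 0.1001 0.2145] phi -1.978 w 0.0857 F [-0.4  0.   0.4] 26.8 q [0.05 0.39 1.42 0.   1.34 2.03]
497 (array([0.47559002, 0.35505652, 0.04077575]), np.float64(0.10293453724604962))
```

>>> move_arm:
  steps: [0,0,-0.0035,0.012,-0.0045,-0.03,1,0,0,-0.0035,0.012,-0.0045,-0.06,1,0,0,-0.0035,0.012,-0.0045,-0.1,1,0,0,-0.0035,0.012,-0.0045,-0.135,1,0,0,-0.0035,0.012,-0.0045,-0.16,1,0,0,-0.0035,0.012,-0.0045,-0.176,1,0,0,-0.0035,0.012,-0.0045,-0.176,0.6,0,0,-0.0035,0.012,-0.0045,-0.176,0.2,0,0,-0.0035,0.012,-0.0045,-0.176,-0.1,0,0,-0.0035,0.012,-0.0045,-0.176,-0.1]
  squeeze: 45

```text
clock: 27.8
position: [0.6438, 0.0944, 0.0402]
ee_rot: [-0.0, 0.977, -0.214, 0.001]
contact_force: [0.5, 0.7, 1.3]
width: 0.0476
gripper_force: 48.7
```

>>> move_arm:
  steps: [0,0,0,0,0,0.02,-0.1,0,0,0,0,0,0.05,-0.1,0,0,0,0,0,0.08,-0.1,0,0,0.015,-0.02,0.02,0.09,-0.1,0,0,0.03,-0.05,0.045,0.09,-0.1,0,0,0.045,-0.08,0.075,0.09,-0.1,0,0,0.06,-0.11,0.1,0.09,-0.1,0,0,0.07,-0.135,0.125,0.09,-0.1,0,0,0.074,-0.155,0.143,0.09,-0.1,0,0,0.074,-0.163,0.1515,0.09,-0.1]

```text
clock: 28.8
position: [0.4771, 0.2468, 0.1289]
ee_rot: [-0.0, 1.0, 0.018, -0.001]
contact_force: [0.3, -0.2, -3.7]
width: 0.0474
gripper_force: 48.2
```

>>> move_arm:
  steps: [0,0,0,0,0,0,-0.1,0,0,0,0,0,0,-0.1,0,0,0,0,0,-0.02,-0.1,0,0,0,0,0,-0.04,-0.1,0,0,0,0,0,-0.055,-0.1,0,0,0,0,0,-0.065,-0.1,0,0,0,0,0,-0.065,-0.1,0,0,0,0,0,-0.065,-0.1,0,0,0,0,0,-0.065,-0.1,0,0,0,0,0,-0.065,-0.1]

```text
clock: 29.8
position: [0.4806, 0.2458, 0.0646]
ee_rot: [-0.0, 1.0, 0.017, 0.001]
contact_force: [-0.9, 0.4, -3.6]
width: 0.0478
gripper_force: 48.1
```

```bash
sed -e "s/'w9'/'w11'/" -e 's/\[.4763,.3136,.036\]/[.4765,.311,.034]/' g.py > g2.py; python3 g2.py
```

```text
pos [0.4805 0.2458 0.0645] phi -1.537 w 0.0475 F [ 0.  -0.2 -2.5] 29.85 q [ 0.34  0.39  1.84 -0.    0.91  1.88]
outline px [[-1, 115], [52, 306], [310, 306], [323, 114], [-1, 115], [52, 306], [310, 306], [323, 114]]
[    1   115   198   191 22695] [[178, 275], [163, 288], [100, 305], [54, 304], [1, 116], [186, 115], [198, 246]]
[[0.4317, 0.3093], [0.4192, 0.3219], [0.4009, 0.3744], [0.4004, 0.412], [0.5477, 0.4172], [0.5518, 0.2969], [0.4575, 0.2928]]
[  201   114   122   122 10295] [[322, 119], [313, 230], [209, 235], [201, 115], [315, 114]]
[[0.5522, 0.2094], [0.4735, 0.2081], [0.4669, 0.2843], [0.5521, 0.2873], [0.5551, 0.2142]]
```

Tray outline agrees within 2 px, so I'm lowering and releasing the clock.

>>> move_arm:
  steps: [0,0,0,0,0,-0.01,-0.1,0,0,0,0,0,-0.016,-0.1,0,0,0,0,0,-0.019,-0.1,0,0,0,0,0,-0.0205,-0.1,0,0,0,0,0,-0.0205,-0.1,0,0,0,0,0,-0.0205,-0.1,0,0,0,0,0,-0.0205,-0.1,0,0,0,0,0,-0.0205,-0.1,0,0,0,0,0,-0.0205,-0.1,0,0,0,0,0,-0.0205,-0.1]

```text
clock: 30.85
position: [0.479, 0.2454, 0.0442]
ee_rot: [0.0, 1.0, 0.017, -0.001]
contact_force: [-3.8, -1.4, 6.8]
width: 0.0471
gripper_force: 49.3
```

Contact is felt, with the clock's weight on the felt. I'll open gently and rise.

>>> move_arm:
  steps: [0,0,0,0,0,0.0005,0.2,0,0,0,0,0,0.0005,0.4,0,0,0,0,0,0.0005,0.6,0,0,0,0,0,0.0005,0.6,0,0,0,0,0,0.02,0.6,0,0,0,0,0,0.05,0.6,0,0,0,0,0,0.09,0.6,0,0,0,0,0,0.13,1,0,0,0,-0.02,-0.03,0.16,1,0,0,0,-0.05,-0.06,0.17,1]

```text
clock: 31.85
position: [0.4329, 0.1859, 0.2165]
ee_rot: [-0.001, 1.0, 0.017, 0.004]
contact_force: [-0.4, 0.1, 1.1]
width: 0.0852
gripper_force: 0.0
```

>>> move_arm:
  steps: [0,0,0,-0.04,-0.04,0,1,0,0,0,-0.08,-0.08,0,1,0,0,0,-0.1,-0.12,0,1,0,0,0,-0.1,-0.16,0,1,0,0,0,-0.1,-0.2,0,1,0,0,0,-0.1,-0.2,0,1,0,0,0,-0.1,-0.2,0,1,0,0,0,-0.1,-0.2,0,1,0,0,0,-0.1,-0.2,0,1,0,0,0,-0.1,-0.2,0,1]

```text
clock: 32.85
position: [0.33, -0.0132, 0.2131]
ee_rot: [-0.0, 1.0, 0.018, -0.0]
contact_force: [0.0, 0.3, 0.3]
width: 0.0852
gripper_force: 0.0
```

```bash
python3 - <<'E'
from vis import *
t=snap('t12',[],'top'); s=snap('s12',[],'side')
def g(im,c,dm,pad=5):
    q=proj(im,box(c,*dm)); a=np.int32(q.min(0))-pad; b=np.int32(q.max(0))+pad; return grab(im['pixels'],[*map(int,a),*map(int,b-a)])
for n,c,dm in(("clock",[.4786,.246,.034],(.056,.048,.004,.07)),("comb",[.475,.3535,.034],(.1,.036,.004,.012)),
  ("ring",[.523,-.255,-.05],(.04,.04,.014,.048)),("tube",[.5177,-.3617,0],(.034,.034,.004,.066,True)),("frame",[.523,-.255,-.05],(.085,.062,.004,.014))):
    for im in(t,s):
        m=g(im,c,dm); p,e=fit([im],[m],c,dm); print(n,m.sum(),np.round(p,4),round(e,3))
E
```

```text
pos [ 0.3299 -0.0133  0.2131] phi -1.535 w 0.0856 F [0.  0.4 0.3] 32.9 q [-0.25 -0.08  2.01  0.    1.21  1.28]
pos [ 0.33   -0.0135  0.2132] phi -1.535 w 0.0853 F [ 0.6 -0.5 -0.2] 32.95 q [-0.25 -0.08  2.01 -0.    1.21  1.28]
clock 416 [ 0.4772  0.2478 -0.    ] 0.223
clock 708 [0.4751 0.2468 0.0226] 0.064
comb 507 [0.4757 0.3548 0.0332] 0.085
comb 249 [0.49   0.3435 0.0198] 0.411
ring 331 [ 0.5211 -0.2495  0.0222] 0.195
ring 668 [ 0.5214 -0.2544  1.6881] 0.156
tube 136 [ 0.5154 -0.3601  0.1965] 0.4
tube 292 [ 0.5186 -0.3312  0.3622] 0.573
frame 754 [ 0.5234 -0.2549 -0.0443] 0.057
frame 1364 [ 0.5223 -0.2473 -0.0486] 0.102
```

```bash
python3 -c "
from rig import manip
print(manip.sign_off())"
```

```text
the job is handed in; nothing more can be done
None
```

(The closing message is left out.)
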